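# Shim a well plate against its stop on a lab shaker

## Task

The white well plate lies loose on the shaker between the broad stop block and the thin rail, with a gap on either side. Pick the blue spacer out of the bin and slide it upright, broad side to the plate, down into the one gap wide enough for it, near the middle of the thin rail, till its foot is on or just above the platform; then push the plate with it squarely flush against the stop block. Finish while still gripping the spacer and pressing the plate firmly against the stop, so that it can be clamped, and leave everything else where it is.

Things in the scene. Friction and masses are not known exactly. Their poses are not given: they have to be found in the camera images.
- shaker: Low white laboratory shaker with a dark platform on top, fixed to the table. Body 260 x 230 mm; the platform's flat top is 50 mm above the table. Origin at the centre of its underside; its x runs along the stop block, thin rail and long side of the plate, its y across the gaps; stop block and thin rail stand 76 mm either side of its middle (in y), on sides that swap.
- stop_block: Broad aluminium bar, 130 (x) x 52 (y) x 22 mm high, fixed on the platform. Origin at the centre of its underside. Rigid. Its x is parallel to the shaker's x. The gap between it and the plate is only 2 to 12 mm at the start.
- thin_rail: Thin aluminium bar, 130 (x) x 10 (y) x 22 mm high, fixed on the platform, parallel to the stop block, centre lines 152 mm apart. Origin at the centre of its underside. The gap between it and the plate is 23 to 33 mm at the start.
- plate_mid (a point): Centre of the loose white well plate, 128 (x) x 86 (y) x 24 mm high, 0.18 kg, lying on the platform between stop block and thin rail, wells up, up to 0.04 rad askew, held by friction only. The point is 12 mm above its underside; z up.
- blue_spacer_mid (a point): Centre (35 mm above the foot) of the loose blue spacer, 50 (x) x 18 (y, thickness) x 70 mm high (z), about 60 g, standing on its foot in a compartment of the bin. The upper 30 mm is a grip 32 mm long (x) and 18 mm thick (y); the lowest 4 mm is 2 mm narrower on every side.
- bin: Grey fixed bin, 110 (x) x 244 (y) x 26 mm high, walls and floor 4 mm thick, with three compartments side by side along its y, centres about 80 mm apart. Origin at the centre of its underside. Blue spacer, white spacer and vial stand in one compartment each, in any order; the spacers' thickness lies about along the bin's x.
- white_spacer_mid (a point): Centre (35 mm above the foot) of a white spacer of the same form, 50 x 42 x 70 mm high, too thick for either gap; stays in the bin.
- vial_mid (a point): Centre of an amber vial with red cap, 28 mm across, 48 mm high, standing in the bin; stays there.
- bottle: Clear bottle with blue cap, 68 mm across, 150 mm high, standing on the table; bystander. Origin at the centre of its underside.
- jar: White jar with red cap, 60 mm across, 85 mm high; bystander. Origin at the centre of its underside.
- beaker: Glass beaker, 64 mm across, 85 mm high; bystander. Origin at the centre of its underside.
- cap: Green tube cap, 24 mm across, 16 mm high, lying on the table; bystander. Origin at the centre of its underside.

How it is judged:
By the outcome, as a careful person would: the job done as asked, in the order asked, and still so for the second after the job is handed in, while the arm keeps its last pose, push and grip.
It also fails if it takes over 38 s, if anything falls off the work surface, if the arm or the gripper's body presses on something with over 40 N, if the wrist force passes 120 N, or if a joint passes its speed limit or range.

## Robot

A 6-joint arm with a two-finger parallel gripper is mounted at the origin on the work surface. World frame = base frame: x ahead of the robot, y to its left, z up, the work surface at z = 0. Lengths are in m, angles in rad, forces in N, time in s.
With the tool pointing down it reaches from about 0.3 to 0.825 m from the base axis. Payload 5.4 kg.
Tool frame: the origin (TCP) lies at the very end of the fingers, on their centre line; the grasp point (between the pads) lies 19 mm behind it; z points along the fingers, y is the direction in which the jaws open and shut (so a half turn about z gives the same grasp; the last joint's range is limited). The gripper opens to 92 mm and grips with 3 to 60 N. Pads are 20 mm wide; open, the fingers measure 128 mm over their backs; the gripper's body (75 mm by 189 mm) begins 69 mm behind the grasp point.
Start: joints at [-1.529, 0.158, 1.597, -0, 1.386, -0.21], TCP at [0.143, -0.557, 0.215] pointing down, gripper open.
Joint ranges: [-2.91, 2.91], [-0.94, 2.29], [0.18, 2.7], [-1.29, 4.43], [0.17, 2.64], [-3, 3]. Speed limits (rad/s): [2.57, 2.57, 3.14, 3.14, 3.14, 3.14].

## Interface

Orientations are given as [roll, pitch, yaw] about the fixed x, y, z axes, in that order (R = Rz(yaw) Ry(pitch) Rx(roll)).
In Python, from rig import ctrl, vision, finder gives the robot as it stands.
- The arm moves only by the tool move_arm, never from a script. Its argument "rows" is a list of rows, each an object with "fingers": the opening, from -1 (shut) to 1 (fully open); "translation": the shift along the tool's x, y, z in mm, a list of three; "delta_rot": the turn, a rotation vector about the tool's x, y, z in rad, a list of three. A call has 1 to 10 rows; each row is the pose to reach, as a shift and turn from the pose commanded when the call began, along the tool's axes at that moment; what a row does not reach only later rows make up. A row lasts 1/8 s, in which the tool goes at most 62.5 mm and 10.7 degrees, less where a joint would pass 70% of its speed; a pose out of reach is approached as far as the arm can. A call with a gripper value outside its range is refused whole. The fingers move at their own pace and stop on an object; the grip force is fixed at half the most. Time passes only in rows, so rows that repeat a pose let the fingers close. It gives the time, the measured TCP pose, the force and the opening at its end, in the units of the state.
- ctrl.get_obs(): the state, without advancing time (a new reading comes with each control period).
- vision.camera(name): name is "scene" or "top" or "wrist"; returns the picture (400x640x3 uint8, blue, green, red); there is no depth.
- vision.get_calibration(name): a dict with "fov_y" (degrees; the focal length in pixels is half the picture's height over the tangent of half this angle, whatever the lens; pixels are square), "cx", "cy" (the principal point, pixels), "k1" (the pictures are not rectified: a ray, as slopes to the right and down, at radius r is drawn at 1 + k1 r^2 times it, then the intrinsics apply), "rvec" (rotation vector, rad) and "tvec" (3), from world to camera coordinates, as OpenCV has them; the wrist camera has in their place "tool_from_camera" (4x4, takes a point from camera to tool coordinates, whose origin is the TCP and whose axes are the flange's). Camera axes: x right, y down, z forward; pixel columns grow to the right and rows downward; lengths in m; the calibration is good to about 2 mm. A picture is of the moment at which its call begins: read the wrist's pose just before it. get_calibration takes no time and is no camera call.
- ctrl.sign_off(): hands the job in, once; it reports no verdict.
Trained networks look in the newest picture that a camera, given by its name, has taken for a name from the list of things; names that differ only in an ending like _2 or _b are one class to them, and where a whole thing is asked for, a point or a joint stands for the part that bears it (a point fixed in the world has none). Each returns a list of dicts, best first, with "confidence" (0 to 1); they miss things now and then, are a little off and sometimes report something else, mostly with a low value. They report only what shows in the picture. A call takes as long as a camera call.
- finder.recognise(camera, thing): "bbox" ([centre column, centre row, width, height] in pixels, round what is visible of it).
The state is a dict: "t": time; "qpos": joint angles; "qd": joint speeds; "joint_torque": joint torques, N m; "tcp_pos": TCP position; "eef_rot": TCP orientation; "force": force on the tool from outside, world axes, zero at the start; "torque": the same for the moment, N m; "opening": opening from 0.0 (shut) to 1.0 (fully open).
Only numpy, scipy, OpenCV 4.12 (cv2) and the standard library are available. Lean on these libraries where they do the work, as an engineer would, in place of code of your own. Each camera call takes 0.05 s, during which the arm holds its last target.

## Working session

There is one attempt and no reset: what is moved stays moved. The work goes in short steps, Python scripts to look and compute and a tool call to move; the robot and the scene stay as the last step left them, time stands still between calls to the robot, and variables do not carry over. Pictures are saved under pics/ and viewed, and the job is handed in when it is done.

Besides the shell and the picture viewer there is one more tool, called after "Request:" as name([rows], argument=value, ...), one row to a line, values as JSON. move_arm: Moves the arm, as the interface text tells. Its arguments: {"type":"object","properties":{"rows":{"type":"array","items":{"type":"object","properties":{"fingers":{"type":"number"},"translation":{"type":"array","items":{"type":"number"}},"delta_rot":{"type":"array","items":{"type":"number"}}}}}},"required":["rows"]}

```bash
ls; mkdir -p pics
cat > h.py <<'E'
import numpy as np, cv2, json
from rig import ctrl, vision, finder
def K(c):
    f=200/np.tan(np.radians(c['fov_y'])/2); return f,c['cx'],c['cy'],c['k1']
def pose(name,obs=None):
    c=vision.get_calibration(name)
    if 'rvec' in c:
        R=cv2.Rodrigues(np.array(c['rvec'],float))[0]; t=np.array(c['tvec'],float).ravel()
        return c,R,t
    from scipy.spatial.transform import Rotation as Ro
    o=obs or ctrl.get_obs()
    T=np.eye(4); T[:3,:3]=Ro.from_euler('xyz',o['eef_rot']).as_matrix(); T[:3,3]=o['tcp_pos']
    W=T@np.array(c['tool_from_camera']); Wi=np.linalg.inv(W)
    return c,Wi[:3,:3],Wi[:3,3]
def proj(P,cp):
    c,R,t=cp; f,cx,cy,k=K(c); p=np.atleast_2d(P)@R.T+t
    s=p[:,:2]/p[:,2:]; r2=(s**2).sum(1,keepdims=True); s=s*(1+k*r2)
    return s*f+[cx,cy]
def ray(uv,cp):
    c,R,t=cp; f,cx,cy,k=K(c); d=(np.atleast_2d(uv)-[cx,cy])/f; s=d.copy()
    for _ in range(30): s=d/(1+k*(s**2).sum(1,keepdims=True))
    D=np.c_[s,np.ones(len(s))]@R; return -R.T@t, D
def onz(uv,z,cp):
    o,D=ray(uv,cp); return o+D*((z-o[2])/D[:,2:])
E
python3 - <<'E'
from h import *
o=ctrl.get_obs(); print(o['t'],o['tcp_pos'],o['eef_rot'],o['opening'])
for n in ['scene','top','wrist']:
    cp=pose(n,o); print(n,cp[0]['fov_y'],cp[0]['k1'],'cam at',-cp[1].T@cp[2], cp[1][2])
    im=vision.camera(n); cv2.imwrite(f'pics/{n}0.png',im)
E
```

```text
pics
0.0 [ 0.14322807 -0.55622028  0.21362925] [-3.13975872e+00 -4.18117842e-04  2.51808575e-01] 0.9977142785830702
scene 42.63662592615582 -0.051219343887515735 cam at [ 1.29597146 -0.39629149  0.92840386] [-0.61318411  0.34374772 -0.71122623]
top 47.3585610765999 -0.028521962033073948 cam at [0.41624245 0.01798528 1.42306131] [ 0.11115965  0.00706542 -0.99377745]
wrist 65.62011535033716 -0.049902635569667765 cam at [ 0.20853835 -0.53991536  0.38330643] [-0.23018227 -0.05750585 -0.97144696]
```

View pics/scene0.png

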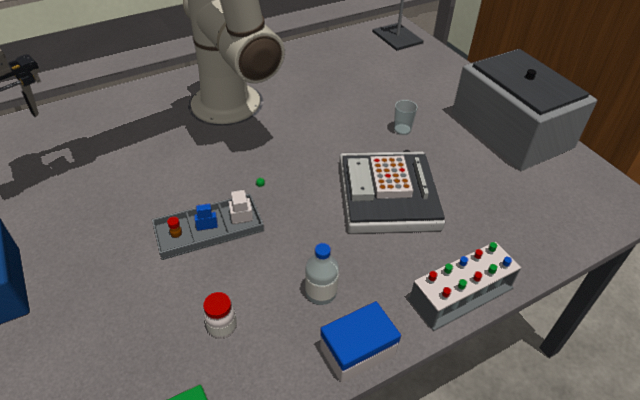

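View pics/top0.png

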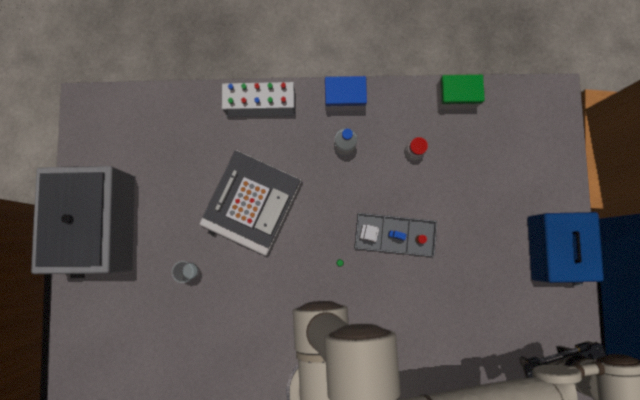

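View pics/wrist0.png

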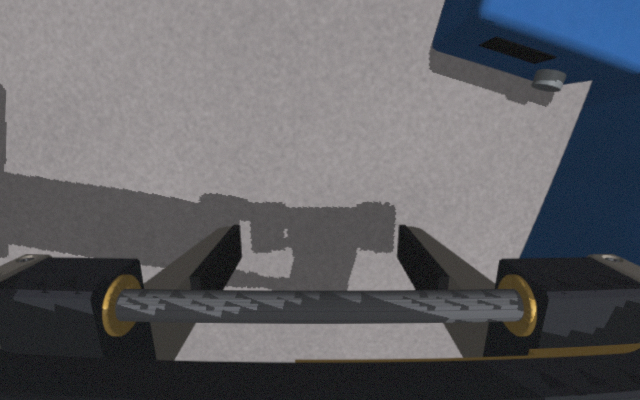

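Run:
```python
from h import *
for n in ['top','scene']:
  for th in ['shaker','stop_block','thin_rail','plate_mid','blue_spacer_mid','white_spacer_mid','vial_mid','bin','bottle','jar','beaker','cap']:
    r=finder.recognise(n,th); print(n,th,[(np.round(x['bbox']).tolist(),round(x['confidence'],2)) for x in r[:2]])
print(ctrl.get_obs()['t'])
```

```text
top shaker [([344.0, 144.0, 23.0, 26.0], 0.32)]
top stop_block [([272.0, 212.0, 30.0, 40.0], 0.84)]
top thin_rail [([227.0, 192.0, 23.0, 43.0], 0.79)]
top plate_mid [([247.0, 204.0, 40.0, 49.0], 0.88)]
top blue_spacer_mid [([228.0, 189.0, 23.0, 42.0], 0.57), ([396.0, 238.0, 86.0, 44.0], 0.3)]
top white_spacer_mid [([370.0, 234.0, 24.0, 16.0], 0.51)]
top vial_mid []
top bin [([396.0, 236.0, 83.0, 41.0], 0.56)]
top bottle [([342.0, 143.0, 23.0, 29.0], 0.78)]
top jar [([417.0, 151.0, 24.0, 22.0], 0.75)]
top beaker [([183.0, 271.0, 27.0, 17.0], 0.9), ([252.0, 202.0, 103.0, 103.0], 0.43)]
top cap [([340.0, 262.0, 5.0, 5.0], 0.37)]
scene shaker [([391.0, 194.0, 107.0, 86.0], 0.74)]
scene stop_block [([359.0, 179.0, 26.0, 43.0], 0.73)]
scene thin_rail [([422.0, 178.0, 14.0, 38.0], 0.63)]
scene plate_mid [([394.0, 174.0, 44.0, 44.0], 0.94)]
scene blue_spacer_mid [([206.0, 217.0, 22.0, 24.0], 0.8), ([173.0, 228.0, 20.0, 24.0], 0.63)]
scene white_spacer_mid [([241.0, 207.0, 20.0, 37.0], 0.9), ([390.0, 194.0, 110.0, 83.0], 0.74)]
scene vial_mid [([173.0, 228.0, 20.0, 29.0], 0.62)]
scene bin [([209.0, 225.0, 113.0, 65.0], 0.95)]
scene bottle [([210.0, 226.0, 111.0, 65.0], 0.6), ([322.0, 273.0, 33.0, 61.0], 0.58)]
scene jar [([221.0, 314.0, 30.0, 41.0], 0.64), ([391.0, 195.0, 109.0, 82.0], 0.4)]
scene beaker [([220.0, 313.0, 31.0, 44.0], 0.61), ([406.0, 119.0, 20.0, 29.0], 0.59)]
scene cap []
1.35
```

The top view shows the bin at about (396,236) with the blue spacer in its middle compartment (397,236). The shaker is at about (250,203), with the stop block to the right (272,212) and the thin rail to the left (227,192). I'll zoom in to get accurate numbers.

Run:
```python
from h import *
im=cv2.imread('pics/top0.png'); a=im[205:265,345:445]; b=im[145:260,190:310]
cv2.imwrite('pics/za.png',cv2.resize(a,None,fx=8,fy=8,interpolation=cv2.INTER_CUBIC))
cv2.imwrite('pics/zb.png',cv2.resize(b,None,fx=5,fy=5,interpolation=cv2.INTER_CUBIC))
im=cv2.imread('pics/scene0.png'); a=im[180:260,145:275]; b=im[140:240,330:450]
cv2.imwrite('pics/zc.png',cv2.resize(a,None,fx=6,fy=6,interpolation=cv2.INTER_CUBIC))
cv2.imwrite('pics/zd.png',cv2.resize(b,None,fx=6,fy=6,interpolation=cv2.INTER_CUBIC))
cp=pose('top'); 
for n,uv,z in [('blue top',(397,236),.07),('white',(369,233),.07),('vial',(421,240),.05),('bin',(396,236),.02),('plate',(247,204),.074),('stop',(272,212),.072),('rail',(227,190),.072),('cap',(340,262),.01),('bottle',(347,134),.15),('beaker',(183,271),.05)]:
    print(n,onz(uv,z,cp).round(3))
```

```text
blue top [[ 0.463 -0.221  0.07 ]]
white [[ 0.473 -0.138  0.07 ]]
vial [[ 0.45  -0.296  0.05 ]]
bin [[ 0.465 -0.226  0.02 ]]
plate [[0.566 0.223 0.074]]
stop [[0.541 0.149 0.072]]
rail [[0.609 0.283 0.072]]
cap [[ 0.389 -0.053  0.01 ]]
bottle [[ 0.753 -0.075  0.15 ]]
beaker [[0.37  0.419 0.05 ]]
```

View pics/za.png

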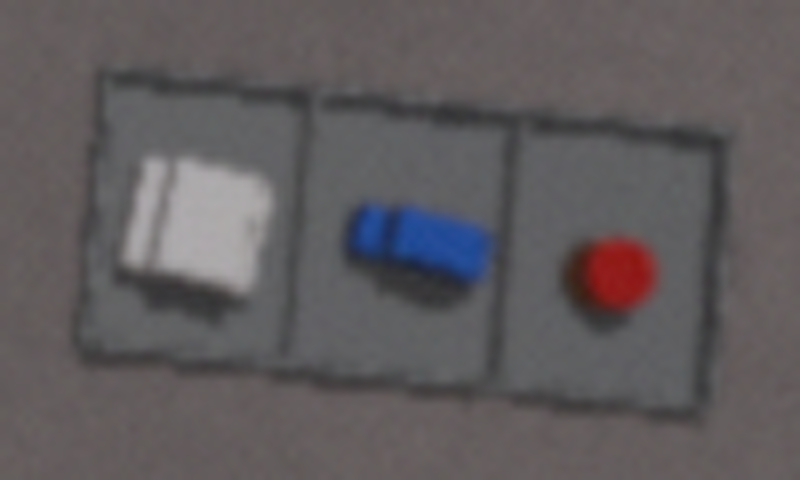

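View pics/zb.png

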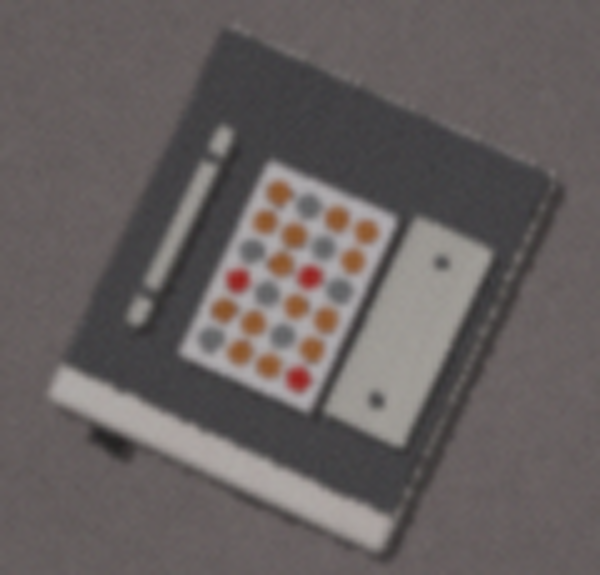

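View pics/zc.png

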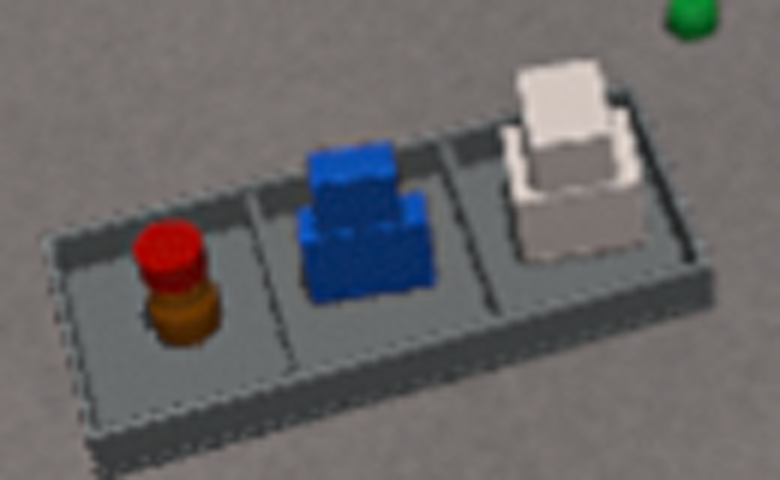

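View pics/zd.png

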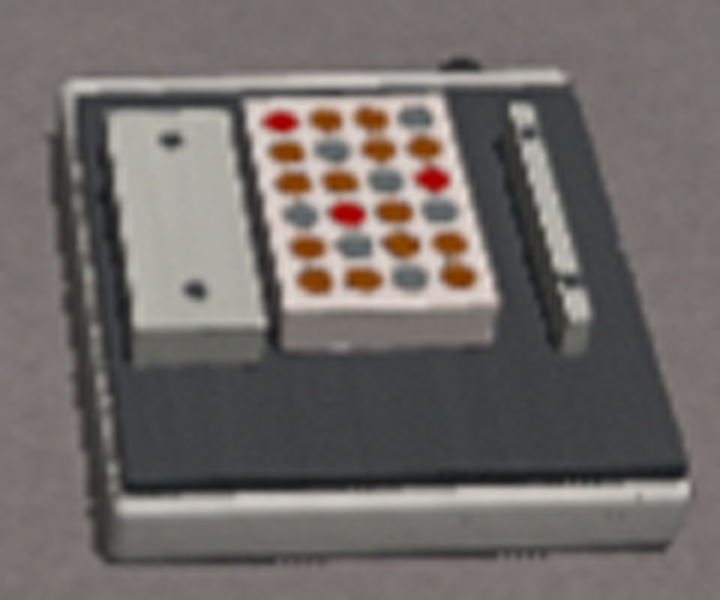

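```bash
cat >> h.py <<'E'
from scipy.spatial.transform import Rotation as Ro
def delta(target,yaw,cur=None,Rc=None):
    o=ctrl.get_obs(); R=Ro.from_euler('xyz',o['eef_rot']) if Rc is None else Rc
    p=np.array(o['tcp_pos']) if cur is None else np.array(cur)
    G=Ro.from_euler('xyz',[np.pi,0,yaw])
    return (R.inv().apply(np.array(target)-p)*1000).round(1),(R.inv()*G).as_rotvec().round(4)
def boxpts(sx,sy,z0,z1): return np.array([[i*sx/2,j*sy/2,z] for i in(-1,1) for j in(-1,1) for z in(z0,z1)])
E
python3 - <<'E'
from h import *
cp=pose('top')
A=lambda l,s,o:np.array(l)/s+np.array(o)-0.5+0.5/s
bc=onz(A([(100,75),(725,135),(705,410),(80,355)],8,(345,205)),.026,cp); print('bin',bc.round(3)); 
print('ctr',bc.mean(0),'yaw of binx',np.degrees(np.arctan2(*( (bc[0]-bc[3])[[1,0]]))), np.degrees(np.arctan2(*( (bc[1]-bc[2])[[1,0]]))))
sc=onz(A([(400,207),(490,240),(480,280),(390,250)],8,(345,205)),.074,cp); print('blue',sc.round(3),sc.mean(0))
st=onz(A([(415,217),(494,248),(405,447),(325,412)],5,(190,145)),.072,cp);print('stop',st.round(3),st.mean(0))
d=st[0]-st[3];print(np.linalg.norm(d),np.degrees(np.arctan2(d[1],d[0])))
d=st[1]-st[2];print(np.linalg.norm(d),np.degrees(np.arctan2(d[1],d[0])))
ra=onz(A([(225,125),(137,325)],5,(190,145)),.072,cp);d=ra[0]-ra[1];print('rail',ra.round(3),ra.mean(0),np.linalg.norm(d),np.degrees(np.arctan2(d[1],d[0])))
pl=onz(A([(275,160),(398,213),(310,413),(181,354)],5,(190,145)),.074,cp);print('plate',pl.round(3),pl.mean(0))
d=pl[0]-pl[3];print(np.linalg.norm(d),np.degrees(np.arctan2(d[1],d[0])))
d=pl[1]-pl[2];print(np.linalg.norm(d),np.degrees(np.arctan2(d[1],d[0])))
b=sc.mean(0)
for z in (.16,.2,.25):
  for off in (0,-.03,-.06):
    y=1.4; tcp=[b[0]+off*np.cos(y),b[1]+off*np.sin(y),z]
    w=pose('wrist',dict(eef_rot=[np.pi,0,y],tcp_pos=tcp)); print(z,off,proj([[b[0],b[1],.07],[b[0],b[1],.004]],w).round())
print(delta([b[0],b[1],.2],1.4), ctrl.get_obs()['t'])
E
```

```text
bin [[ 0.534 -0.108  0.026]
 [ 0.507 -0.347  0.026]
 [ 0.402 -0.335  0.026]
 [ 0.428 -0.098  0.026]]
ctr [ 0.46783833 -0.22209633  0.026     ] yaw of binx -5.640145703173617 -6.760374969781643
blue [[ 0.479 -0.213  0.074]
 [ 0.467 -0.246  0.074]
 [ 0.452 -0.242  0.074]
 [ 0.464 -0.209  0.074]] [ 0.46544696 -0.22767378  0.074     ]
stop [[0.613 0.146 0.072]
 [0.593 0.099 0.072]
 [0.475 0.153 0.072]
 [0.497 0.201 0.072]] [0.54465627 0.14988488 0.072     ]
0.12801211366455684 -25.120592550804908
0.12968946540846335 -24.643062413278354
rail [[0.671 0.261 0.072]
 [0.551 0.313 0.072]] [0.61092985 0.28681137 0.072     ] 0.13108251718437344 -23.577661025941165
plate [[0.649 0.23  0.074]
 [0.615 0.156 0.074]
 [0.496 0.209 0.074]
 [0.533 0.286 0.074]] [0.57330206 0.22047981 0.074     ]
0.12873508299840689 -25.845012773897672
0.13007039995555497 -24.051370502817193
0.16 0 [[319. 204.]
 [319. 188.]]
0.16 -0.03 [[319. 169.]
 [319. 160.]]
0.16 -0.06 [[319. 133.]
 [319. 131.]]
0.2 0 [[319. 194.]
 [319. 182.]]
0.2 -0.03 [[319. 163.]
 [319. 156.]]
0.2 -0.06 [[319. 132.]
 [319. 130.]]
0.25 0 [[319. 184.]
 [319. 175.]]
0.25 -0.03 [[319. 158.]
 [319. 153.]]
0.25 -0.06 [[319. 131.]
 [319. 130.]]
(array([ 394.1, -238.5,   14.6]), array([-0.    ,  0.    , -1.1483])) 1.35
```

Run:
```python
from h import *
print(delta([.4654,-.2277,.17],1.25))
```

```text
(array([ 394. , -238.5,   44.6]), array([-0.    ,  0.    , -0.9983]))
```

Request:
move_arm([
  {"fingers":1,"translation":[50,-30,5],"delta_rot":[0,0,-0.13]},
  {"fingers":1,"translation":[100,-60,10],"delta_rot":[0,0,-0.26]},
  {"fingers":1,"translation":[150,-90,20],"delta_rot":[0,0,-0.39]},
  {"fingers":1,"translation":[200,-120,25],"delta_rot":[0,0,-0.52]},
  {"fingers":1,"translation":[250,-150,30],"delta_rot":[0,0,-0.65]},
  {"fingers":1,"translation":[300,-180,35],"delta_rot":[0,0,-0.78]},
  {"fingers":1,"translation":[350,-210,40],"delta_rot":[0,0,-0.9]},
  {"fingers":1,"translation":[394,-238.5,45],"delta_rot":[0,0,-1.0]},
  {"fingers":1,"translation":[394,-238.5,45],"delta_rot":[0,0,-1.0]},
  {"fingers":1,"translation":[394,-238.5,45],"delta_rot":[0,0,-1.0]},
])

```text
t: 2.6
tcp_pos: [0.4652, -0.2281, 0.1697]
eef_rot: [-3.141, 0.001, 1.251]
force: [1.0, -1.1, 0.3]
opening: 1.001
```

Run:
```python
from h import *
o=ctrl.get_obs(); print(o['t'],o['tcp_pos'],o['eef_rot'],o['force'],o['qpos'])
np.save('o1.npy',np.r_[o['tcp_pos'],o['eef_rot']])
im=vision.camera('wrist'); cv2.imwrite('pics/w1.png',im)
```

```text
2.6 [ 0.46516331 -0.22808505  0.16968231] [-3.14149688e+00  5.02377818e-04  1.25145608e+00] [ 1.03618762 -1.14593042  0.26607081] [-6.89114901e-01  4.97620792e-02  1.80546002e+00 -5.24104243e-04
  1.28627833e+00 -3.69627544e-01]
```

View pics/w1.png

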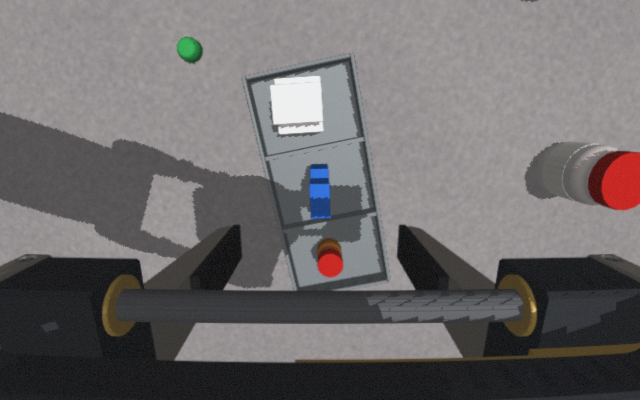

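The wrist view shows the blue spacer at about (320,191), nearly aligned with the jaws, the white spacer at (297,104) and the vial at (330,258). Next I'll fit a silhouette model to it.

```bash
cat >> h.py <<'E'
from scipy.optimize import minimize
def sil(parts,pose3,cp,shape,S=4):
    x,y,a=pose3; c,s=np.cos(a),np.sin(a); M=np.zeros((shape[0]*S,shape[1]*S),np.uint8)
    for B in parts:
        W=np.c_[B[:,0]*c-B[:,1]*s+x,B[:,0]*s+B[:,1]*c+y,B[:,2]]
        h=cv2.convexHull(((proj(W,cp)+.5)*S).astype(np.float32)).astype(np.int32); cv2.fillConvexPoly(M,h,255)
    return cv2.resize(M,shape[::-1],interpolation=cv2.INTER_AREA)/255.
SP=lambda z0:[boxpts(46,14,0,4)/1000+[0,0,z0],boxpts(50,18,4,40)/1000+[0,0,z0],boxpts(32,18,40,70)/1000+[0,0,z0]]
def bluemask(im):
    b,g,r=[im[...,i].astype(float) for i in range(3)]
    return np.clip((b-r-15)/50,0,1)
def fit(views,x0,parts):
    # views: (mask, cp, (c0,r0,c1,r1))
    from h import sil
    def cost(p):
        e=0
        for m,cp,(a,b,c,d) in views:
            s=sil(parts,p,cp,m.shape)[b:d,a:c]; mm=m[b:d,a:c]
            e+=np.abs(s-mm).sum()/mm.sum()
        return e
    r=minimize(cost,x0,method='Nelder-Mead',options=dict(initial_simplex=np.array(x0)+np.array([[0,0,0],[.006,0,0],[0,.006,0],[0,0,.15]]),xatol=1e-4,fatol=1e-4,maxiter=120))
    return r.x,r.fun
E
python3 - <<'E'
from h import *
q=np.load('o1.npy'); w=pose('wrist',dict(tcp_pos=q[:3],eef_rot=q[3:])); t=pose('top')
iw=cv2.imread('pics/w1.png'); it=cv2.imread('pics/top0.png')
vw=(bluemask(iw),w,(295,150,345,230)); vt=(bluemask(it),t,(380,222,412,250))
x0=[.4654,-.2277,1.22]
P=SP(.004)
for n,v in (('w',[vw]),('t',[vt]),('both',[vw,vt])):
    print(n,fit(v,x0,P))
E
```

```text
w (array([ 0.46664644, -0.22858058,  1.29000051]), np.float64(0.037195623352400745))
t (array([ 0.46755013, -0.22977884,  1.31912663]), np.float64(0.17417396427251938))
both (array([ 0.46706849, -0.22836302,  1.30232916]), np.float64(0.2421873724586761))
```

Run:
```python
from h import *
print(delta([.4667,-.2286,.042],1.29))
```

```text
(array([  0.6,   1.7, 127.7]), array([ 0.0001,  0.0005, -0.0397]))
```

Request:
move_arm([
  {"fingers":1,"translation":[0.6,1.7,45],"delta_rot":[0,0,-0.04]},
  {"fingers":1,"translation":[0.6,1.7,90],"delta_rot":[0,0,-0.04]},
  {"fingers":1,"translation":[0.6,1.7,127],"delta_rot":[0,0,-0.04]},
  {"fingers":1,"translation":[0.6,1.7,127],"delta_rot":[0,0,-0.04]},
  {"fingers":-1,"translation":[0.6,1.7,127],"delta_rot":[0,0,-0.04]},
  {"fingers":-1,"translation":[0.6,1.7,127],"delta_rot":[0,0,-0.04]},
  {"fingers":-1,"translation":[0.6,1.7,127],"delta_rot":[0,0,-0.04]},
  {"fingers":-1,"translation":[0.6,1.7,127],"delta_rot":[0,0,-0.04]},
  {"fingers":-1,"translation":[0.6,1.7,127],"delta_rot":[0,0,-0.04]},
])

```text
t: 3.78
tcp_pos: [0.4673, -0.2277, 0.0428]
eef_rot: [3.141, 0.0, 1.292]
force: [-0.3, 0.3, 0.2]
opening: 0.48
```

Run:
```python
from h import *
o=ctrl.get_obs(); print(o['t'],o['tcp_pos'],o['eef_rot'],o['force'],o['opening'])
```

```text
3.775 [ 0.46731095 -0.22765961  0.0428009 ] [3.14133584e+00 9.85500864e-05 1.29197250e+00] [-0.31161004  0.30439195  0.20874233] 0.48019728208571927
```

Not shut yet, so I'll keep closing.

Request:
move_arm([
  {"fingers":-1,"translation":[0,0,0],"delta_rot":[0,0,0]},
  {"fingers":-1,"translation":[0,0,0],"delta_rot":[0,0,0]},
  {"fingers":-1,"translation":[0,0,0],"delta_rot":[0,0,0]},
  {"fingers":-1,"translation":[0,0,0],"delta_rot":[0,0,0]},
  {"fingers":-1,"translation":[0,0,0],"delta_rot":[0,0,0]},
])

```text
t: 4.4
tcp_pos: [0.4671, -0.2276, 0.0425]
eef_rot: [-3.141, -0.0, 1.292]
force: [0.6, 0.0, -1.1]
opening: 0.196
```

Run:
```python
from h import *
print(delta([.657,.244,.22],2.705))
```

```text
(array([ 505.7,   52.6, -177.5]), array([-1.0000e-04, -2.0000e-04, -1.4132e+00]))
```

Request:
move_arm([
  {"fingers":-1,"translation":[0,0,-50],"delta_rot":[0,0,0]},
  {"fingers":-1,"translation":[0,0,-110],"delta_rot":[0,0,0]},
  {"fingers":-1,"translation":[50,5,-140],"delta_rot":[0,0,-0.16]},
  {"fingers":-1,"translation":[105,11,-160],"delta_rot":[0,0,-0.32]},
  {"fingers":-1,"translation":[160,17,-177],"delta_rot":[0,0,-0.48]},
  {"fingers":-1,"translation":[220,23,-177],"delta_rot":[0,0,-0.64]},
  {"fingers":-1,"translation":[280,29,-177],"delta_rot":[0,0,-0.8]},
  {"fingers":-1,"translation":[340,35,-177],"delta_rot":[0,0,-0.96]},
  {"fingers":-1,"translation":[400,42,-177],"delta_rot":[0,0,-1.12]},
  {"fingers":-1,"translation":[455,47,-177],"delta_rot":[0,0,-1.27]},
])

```text
t: 5.65
tcp_pos: [0.6381, 0.1989, 0.2193]
eef_rot: [-3.141, -0.0, 2.567]
force: [0.6, -0.3, -1.3]
opening: 0.193
```

Run:
```python
from h import *
print(delta([.657,.244,.22],2.705),ctrl.get_obs()['opening'])
```

```text
(array([ 8.6, 48.2, -0.7]), array([-2.000e-04, -1.000e-04, -1.377e-01])) 0.19341930794523154
```

Request:
move_arm([
  {"fingers":-1,"translation":[8.5,48,0],"delta_rot":[0,0,-0.138]},
  {"fingers":-1,"translation":[8.5,48,0],"delta_rot":[0,0,-0.138]},
  {"fingers":-1,"translation":[8.5,48,0],"delta_rot":[0,0,-0.138]},
  {"fingers":-1,"translation":[8.5,48,0],"delta_rot":[0,0,-0.138]},
])

```text
t: 6.15
tcp_pos: [0.6568, 0.2402, 0.2198]
eef_rot: [-3.141, 0.0, 2.698]
force: [0.4, 0.8, -0.8]
opening: 0.19
```

Run:
```python
from h import *
o=ctrl.get_obs(); print(o['t'],o['tcp_pos'],o['eef_rot'],o['force'],o['torque'])
np.save('o2.npy',np.r_[o['tcp_pos'],o['eef_rot']])
im=vision.camera('wrist'); cv2.imwrite('pics/w2.png',im)
```

```text
6.15 [0.65677923 0.24023921 0.21984582] [-3.14132749e+00  1.42686956e-04  2.69777845e+00] [ 0.44472731  0.83845307 -0.76329244] [-0.03005675 -0.17143818  0.00310541]
```

View pics/w2.png

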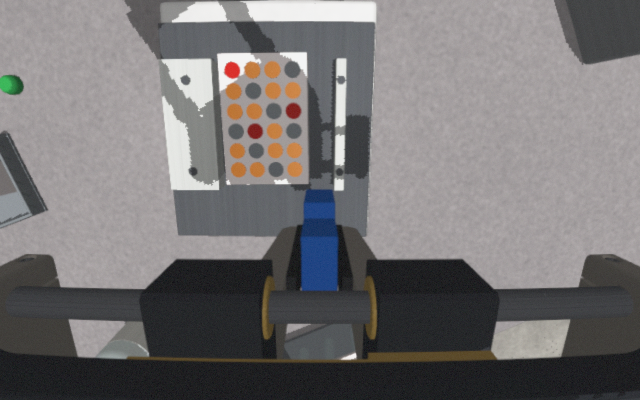

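The wrist view shows the rail nearly vertical at column 340 (rows 58–190). The plate spans columns 219–310, the stop block is at 165–218, and the held spacer is at about (320,240). I'll zoom in for the edges.

Run:
```python
from h import *
im=cv2.imread('pics/w2.png'); a=im[45:195,155:355]
a=cv2.resize(a,None,fx=4,fy=4,interpolation=cv2.INTER_CUBIC); 
a=cv2.convertScaleAbs(a,alpha=1,beta=0)
cv2.imwrite('pics/zw2.png',a)
```

```text
(no output)
```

View pics/zw2.png

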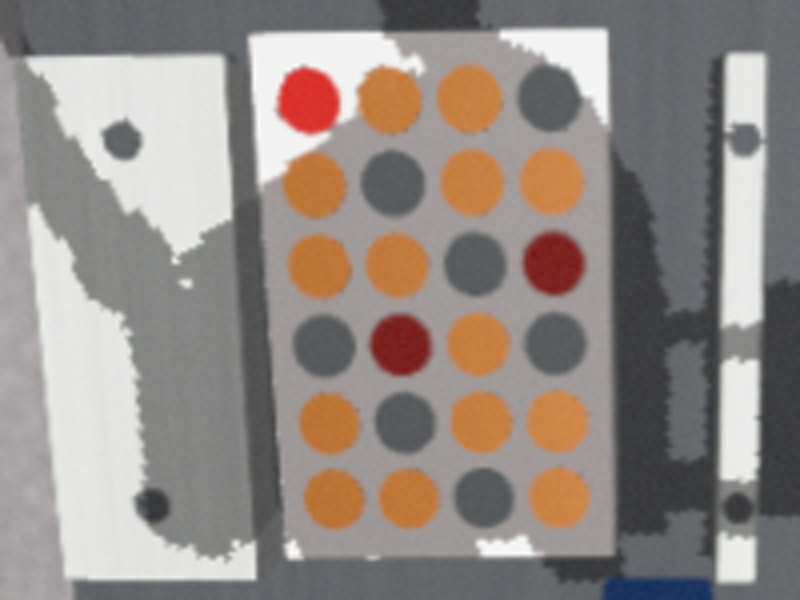

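```bash
cat > m.py <<'E'
from h import *
def rep(pl,ra,st,s,off,q,cam='wrist'):
    w=pose('wrist',dict(tcp_pos=q[:3],eef_rot=q[3:]))
    A=lambda l:np.array(l)/s+np.array(off)-0.5+0.5/s
    P=onz(A(pl),.074,w);R=onz(A(ra),.072,w);S=onz(A(st),.072,w)
    for n,X in(('plate',P),('rail',R),('stop',S)):
        print(n,X.mean(0).round(4),'len',[np.linalg.norm(X[i]-X[(i+1)%4]).round(4) for i in range(4)],'ang L,R',[np.degrees(np.arctan2(*(X[a]-X[b])[[1,0]])).round(2) for a,b in((0,3),(1,2))])
    ang=np.mean([np.arctan2(*(X[a]-X[b])[[1,0]]) for X in(R,S) for a,b in((0,3),(1,2))])
    u=np.array([np.cos(ang),np.sin(ang)]); n=np.array([-u[1],u[0]])  # n
    c=R.mean(0)[:2]; n = n if n@(c-S.mean(0)[:2])>0 else -n
    print('ang',np.degrees(ang),ang,'u',u,'n',n)
    f=lambda X:(np.round((X[:,:2]-c)@u*1e3,1),np.round((X[:,:2]-c)@n*1e3,1))
    for k,X in(('plate',P),('rail',R),('stop',S)): print(k,*f(X))
    return c,u,n
E
python3 - <<'E'
from m import *
q=np.load('o2.npy')
rep([(249,35),(608,30),(615,555),(287,558)],[(724,53),(767,53),(755,582),(717,582)],[(18,57),(224,55),(256,580),(65,580)],4,(155,45),q)
E
```

```text
plate [0.5721 0.2212 0.074 ] len [np.float64(0.0856), np.float64(0.1266), np.float64(0.0853), np.float64(0.1269)] ang L,R [np.float64(155.1), np.float64(154.98)]
rail [0.6095 0.2864 0.072 ] len [np.float64(0.0103), np.float64(0.1295), np.float64(0.01), np.float64(0.1295)] ang L,R [np.float64(154.51), np.float64(154.36)]
stop [0.5442 0.15   0.072 ] len [np.float64(0.0507), np.float64(0.1292), np.float64(0.0512), np.float64(0.1296)] ang L,R [np.float64(153.87), np.float64(154.09)]
ang 154.20459290507856 2.6913778678911084 u [-0.90035366  0.43515893] n [0.43515893 0.90035366]
plate [ 68.1  69.2 -57.4 -58.8] [-118.6  -33.1  -31.3 -116.6]
rail [ 64.7  64.8 -64.7 -64.8] [-5.4  4.9  5.2 -4.7]
stop [ 64.2  64.1 -65.1 -65.4] [-176.2 -125.6 -125.8 -177. ]
```

Run:
```python
from m import *
c=np.array([.6095,.2864]);u=np.array([-.90035,.43516]);n=np.array([.43516,.90035])
t=c+.002*u-.0186*n; print(t, delta([*t,.135],2.6914), ctrl.get_obs()['tcp_pos'])
```

```text
[0.59960532 0.27052381] (array([64.7,  2.8, 85. ]), array([-0.0001,  0.0002,  0.0064])) [0.65682667 0.24025389 0.21998903]
```

Request:
move_arm([
  {"fingers":-1,"translation":[35,1.5,0],"delta_rot":[0,0,0.006]},
  {"fingers":-1,"translation":[64.7,2.8,40],"delta_rot":[0,0,0.006]},
  {"fingers":-1,"translation":[64.7,2.8,85],"delta_rot":[0,0,0.006]},
  {"fingers":-1,"translation":[64.7,2.8,85],"delta_rot":[0,0,0.006]},
  {"fingers":-1,"translation":[64.7,2.8,85],"delta_rot":[0,0,0.006]},
  {"fingers":-1,"translation":[64.7,2.8,85],"delta_rot":[0,0,0.006]},
])

```text
t: 6.95
tcp_pos: [0.6016, 0.2718, 0.1376]
eef_rot: [3.139, 0.004, 2.693]
force: [-0.0, 0.3, -0.6]
opening: 0.194
```

Run:
```python
from m import *
o=ctrl.get_obs(); print(o['t'],o['tcp_pos'],o['eef_rot'],o['force'],o['torque'])
np.save('o3.npy',np.r_[o['tcp_pos'],o['eef_rot']])
im=vision.camera('wrist'); cv2.imwrite('pics/w3.png',im)
a=im[100:300,200:400]; cv2.imwrite('pics/zw3.png',cv2.resize(a,None,fx=3,fy=3,interpolation=cv2.INTER_CUBIC))
c=np.array([.6095,.2864]);u=np.array([-.90035,.43516]);n=np.array([.43516,.90035])
d=np.array(o['tcp_pos'])[:2]-c; print(d@u,d@n)
im=vision.camera('scene'); cv2.imwrite('pics/s3.png',im); a=im[100:230,330:460]; cv2.imwrite('pics/zs3.png',cv2.resize(a,None,fx=4.5,fy=4.5,interpolation=cv2.INTER_CUBIC))
```

```text
6.95 [0.60159231 0.27176574 0.13763016] [3.13855586 0.00373053 2.69301462] [-4.43945386e-04  2.55701587e-01 -6.04278997e-01] [-0.00829485 -0.1874622  -0.03232484]
0.000751446321300071 -0.01661706611249325
```

View pics/zw3.png

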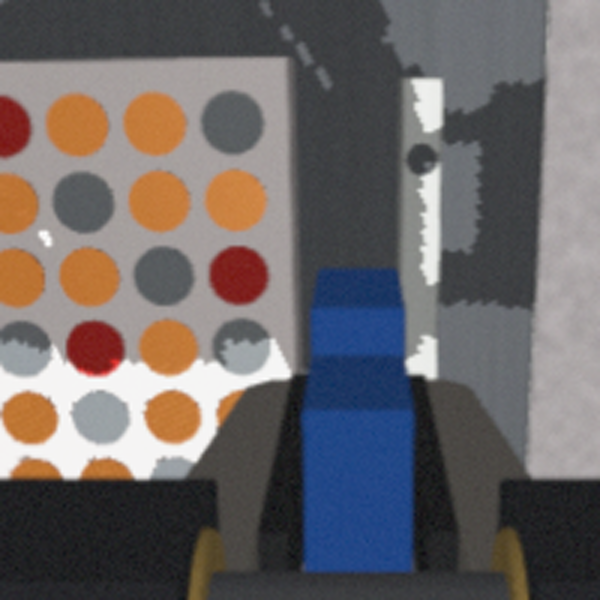

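View pics/zs3.png

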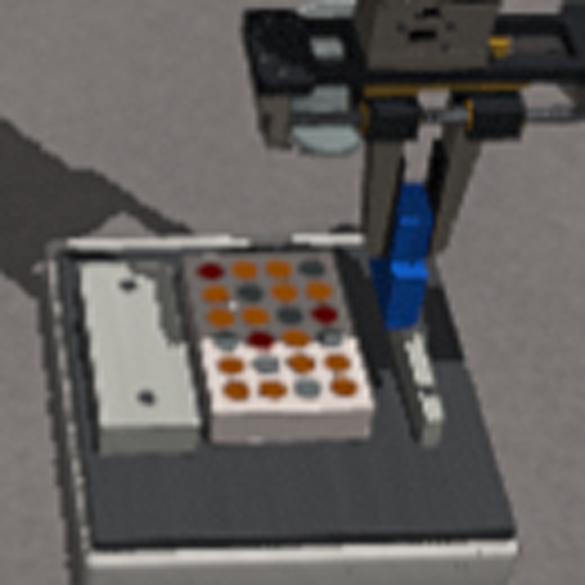

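Run:
```python
from m import *
o=ctrl.get_obs(); print(o['t'],o['tcp_pos'],o['eef_rot'])
q=np.load('o3.npy'); w=pose('wrist',dict(tcp_pos=q[:3],eef_rot=q[3:]))
A=lambda l:np.array(l)/3+np.array([200,100])-0.5+0.5/3
c=np.array([.6095,.2864]);u=np.array([-.90035,.43516]);n=np.array([.43516,.90035])
for nm,l,z in(('rail',[(402,78),(442,78),(403,300),(438,300)],.072),('plate',[(290,57),(298,372)],.074),('spacer foot',[(320,268),(398,268)],q[2]-.0385),('shoulder',[(306,355),(408,355)],q[2]+.0015)):
    X=onz(A(l),z,w)[:,:2]-c; print(nm,np.round(X@u*1e3,1),np.round(X@n*1e3,1))
d=np.array(q[:2])-c; print(d@u,d@n)
T=Ro.from_euler('xyz',q[3:])
for zz in(.0385,.0345,-.0015):
  for k in (25,16):
   P=T.apply([[k/1e3,-.009,zz],[k/1e3,.009,zz]])+q[:3]; print(zz,k,((proj(P,w)+.5-[200,100])*3).round())
```

```text
7.05 [0.60097069 0.27184638 0.13673779] [3.13940690e+00 2.61480611e-03 2.69334389e+00]
rail [64.9 64.9  8.5  8.5] [-5.2  4.7 -4.1  5. ]
plate [ 69.8 -10.6] [-32.6 -31.6]
spacer foot [22.8 22.9] [-24.7  -6.9]
shoulder [14.7 14.7] [-26.   -6.7]
0.000751446321300071 -0.01661706611249325
0.0385 25 [[317. 256.]
 [396. 257.]]
0.0385 16 [[317. 295.]
 [395. 295.]]
0.0345 25 [[316. 260.]
 [396. 260.]]
0.0345 16 [[316. 299.]
 [396. 299.]]
-0.0015 25 [[308. 298.]
 [404. 299.]]
-0.0015 16 [[308. 345.]
 [404. 345.]]
```

Request:
move_arm([
  {"fingers":-1,"translation":[0,0,0],"delta_rot":[0,0,0]},
  {"fingers":-1,"translation":[0,0,0],"delta_rot":[0,0,0]},
  {"fingers":-1,"translation":[0,0,0],"delta_rot":[0,0,0]},
])

```text
t: 7.42
tcp_pos: [0.5996, 0.2718, 0.1346]
eef_rot: [-3.142, -0.0, 2.694]
force: [0.1, 0.0, -0.3]
opening: 0.195
```

Run:
```python
from m import *
o=ctrl.get_obs(); print(o['t'],o['tcp_pos'],o['eef_rot'],o['force'])
c=np.array([.6095,.2864]);u=np.array([-.90035,.43516]);n=np.array([.43516,.90035])
d=np.array(o['tcp_pos'])[:2]-c; print(d@u,d@n)
print(delta([*(c+.004*u-.0186*n),.0895],2.6914))
```

```text
7.425 [0.59955789 0.27181287 0.13458427] [-3.14155343e+00 -5.21200105e-05  2.69384440e+00] [ 0.05579891  0.04220077 -0.33504118]
0.002603641619529388 -0.0174599280914294
(array([ 1.4, -1.1, 45.1]), array([-0.    , -0.0001,  0.0024]))
```

Request:
move_arm([
  {"fingers":-1,"translation":[1.4,-1.2,0],"delta_rot":[0,0,0.002]},
  {"fingers":-1,"translation":[1.4,-1.2,8],"delta_rot":[0,0,0.002]},
  {"fingers":-1,"translation":[1.4,-1.2,16],"delta_rot":[0,0,0.002]},
  {"fingers":-1,"translation":[1.4,-1.2,24],"delta_rot":[0,0,0.002]},
  {"fingers":-1,"translation":[1.4,-1.2,30],"delta_rot":[0,0,0.002]},
  {"fingers":-1,"translation":[1.4,-1.2,30],"delta_rot":[0,0,0.002]},
])

```text
t: 8.18
tcp_pos: [0.5973, 0.2712, 0.1037]
eef_rot: [-3.141, -0.001, 2.692]
force: [-0.2, 0.4, 0.1]
opening: 0.195
```

Run:
```python
from m import *
o=ctrl.get_obs(); print(o['t'],o['tcp_pos'],o['eef_rot'],o['force'])
c=np.array([.6095,.2864]);u=np.array([-.90035,.43516]);n=np.array([.43516,.90035])
d=np.array(o['tcp_pos'])[:2]-c; print(d@u,d@n)
np.save('o4.npy',np.r_[o['tcp_pos'],o['eef_rot']])
im=vision.camera('wrist'); cv2.imwrite('pics/w4.png',im)
a=im[100:300,200:400]; cv2.imwrite('pics/zw4.png',cv2.resize(a,None,fx=3,fy=3,interpolation=cv2.INTER_CUBIC))
o=ctrl.get_obs();print(o['tcp_pos'])
```

```text
8.175 [0.5972813  0.27120157 0.10371451] [-3.14066628e+00 -1.12551669e-03  2.69181764e+00] [-0.17751401  0.35681891  0.07775854]
0.004387357454332705 -0.01900099378324449
[0.59765857 0.27128246 0.10429406]
```

View pics/zw4.png

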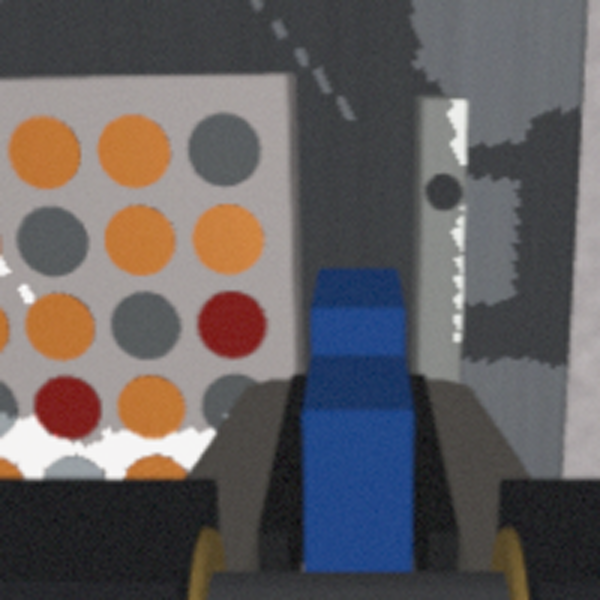

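The spacer (columns 305–408 in the zoom) sits between the plate edge (297) and the rail (415), clear on both sides. I'll lower it the last 15 mm.

Request:
move_arm([
  {"fingers":-1,"translation":[0,0,6],"delta_rot":[0,0,0]},
  {"fingers":-1,"translation":[0,0,11],"delta_rot":[0,0,0]},
  {"fingers":-1,"translation":[0,0,14],"delta_rot":[0,0,0]},
  {"fingers":-1,"translation":[0,0,15],"delta_rot":[0,0,0]},
  {"fingers":-1,"translation":[0,0,15],"delta_rot":[0,0,0]},
  {"fingers":-1,"translation":[0,0,15],"delta_rot":[0,0,0]},
])

```text
t: 8.98
tcp_pos: [0.5979, 0.2714, 0.0898]
eef_rot: [3.141, 0.0, 2.692]
force: [-0.6, -0.0, 0.3]
opening: 0.194
```

Run:
```python
from m import *
o=ctrl.get_obs(); print(o['t'],o['tcp_pos'],o['eef_rot'],o['force'],o['torque'])
c=np.array([.6095,.2864]);u=np.array([-.90035,.43516]);n=np.array([.43516,.90035])
d=np.array(o['tcp_pos'])[:2]-c; print(d@u,d@n)
```

```text
8.975 [0.59794967 0.27135377 0.08983819] [3.14134356e+00 3.12441986e-04 2.69179878e+00] [-0.56479201 -0.01409588  0.31025454] [ 0.00499728 -0.15611847  0.02054033]
0.0038518261826913066 -0.018573116530658795
```

Request:
move_arm([
  {"fingers":-1,"translation":[0,-2,0],"delta_rot":[0,0,0]},
  {"fingers":-1,"translation":[0,-4,0],"delta_rot":[0,0,0]},
  {"fingers":-1,"translation":[0,-5.5,0],"delta_rot":[0,0,0]},
  {"fingers":-1,"translation":[0,-7,0],"delta_rot":[0,0,0]},
  {"fingers":-1,"translation":[0,-8.5,0],"delta_rot":[0,0,0]},
  {"fingers":-1,"translation":[0,-10,0],"delta_rot":[0,0,0]},
  {"fingers":-1,"translation":[0,-10,0],"delta_rot":[0,0,0]},
])

```text
t: 9.85
tcp_pos: [0.5934, 0.2622, 0.0897]
eef_rot: [-3.142, -0.0, 2.692]
force: [0.5, 0.8, 0.1]
opening: 0.195
```

```bash
cat > st.py <<'E'
from m import *
o=ctrl.get_obs(); print(o['t'],o['tcp_pos'],o['eef_rot'],o['force'],o['torque'],o['opening'])
c=np.array([.6095,.2864]);u=np.array([-.90035,.43516]);n=np.array([.43516,.90035])
d=np.array(o['tcp_pos'])[:2]-c; F=np.array(o['force'])[:2]; print('u,n',d@u*1e3,d@n*1e3,'F u,n',F@u,F@n)
E
python3 st.py
```

```text
9.85 [0.59341103 0.26222353 0.08968524] [-3.14153219e+00 -1.17668136e-05  2.69173592e+00] [0.51736172 0.81085898 0.10721553] [ 0.17348461 -0.18244665  0.07181511] 0.19452125446492527
u,n 3.965072994211845 -28.76856242267288 F u,n -0.11295322882846259 0.9551920057718727
```

Request:
move_arm([
  {"fingers":-1,"translation":[0,-0.7,0],"delta_rot":[0,0,0]},
  {"fingers":-1,"translation":[0,-1.4,0],"delta_rot":[0,0,0]},
  {"fingers":-1,"translation":[0,-2,0],"delta_rot":[0,0,0]},
  {"fingers":-1,"translation":[0,-2,0],"delta_rot":[0,0,0]},
])

```text
t: 10.35
tcp_pos: [0.5926, 0.2605, 0.0897]
eef_rot: [3.142, 0.0, 2.692]
force: [1.1, 0.6, 0.1]
opening: 0.194
```

```bash
python3 st.py
```

```text
10.35 [0.5926363  0.26048487 0.08971999] [3.14151227e+00 1.20397308e-04 2.69175728e+00] [1.08429594 0.56438744 0.06567301] [ 0.30979269 -0.27667259 -0.01649983] 0.19435278477436163
u,n 3.906001981842433 -30.671091593518515 F u,n -0.730647007302264 0.9799884542350531
```

Request:
move_arm([
  {"fingers":-1,"translation":[0,-0.5,0],"delta_rot":[0,0,0]},
  {"fingers":-1,"translation":[0,-1,0],"delta_rot":[0,0,0]},
  {"fingers":-1,"translation":[0,-1,0],"delta_rot":[0,0,0]},
])

```text
t: 10.72
tcp_pos: [0.5923, 0.2597, 0.0897]
eef_rot: [3.141, 0.0, 2.692]
force: [1.2, 0.6, 0.0]
opening: 0.193
```

```bash
python3 st.py
```

```text
10.725 [0.59225209 0.25971533 0.08966803] [3.14121511e+00 1.58834329e-04 2.69179064e+00] [1.23318237 0.64236045 0.04050026] [ 0.42214822 -0.38346072 -0.00458087] 0.19252611273931527
u,n 3.9170596918809037 -31.531144349877568 F u,n -0.8307661779761585 1.1149808679971929
```

Request:
move_arm([
  {"fingers":-1,"translation":[0,-0.5,0],"delta_rot":[0,0,0]},
  {"fingers":-1,"translation":[0,-1,0],"delta_rot":[0,0,0]},
  {"fingers":-1,"translation":[0,-1,0],"delta_rot":[0,0,0]},
])

```text
t: 11.1
tcp_pos: [0.5922, 0.2596, 0.0898]
eef_rot: [3.139, 0.001, 2.692]
force: [2.6, 5.0, -2.0]
opening: 0.193
```

```bash
python3 st.py
```

```text
11.1 [0.59221616 0.25962122 0.08979798] [3.13917931e+00 5.92242295e-04 2.69172113e+00] [ 2.63453149  5.04499773 -1.96917525] [ 1.1014911  -0.6999519   0.04797273] 0.1926280756573041
u,n 3.9084468908556786 -31.63151315169247 F u,n -0.1766192124914947 5.68870643079412
```

Request:
move_arm([
  {"fingers":-1,"translation":[0,-0.5,0],"delta_rot":[0,0,0]},
  {"fingers":-1,"translation":[0,-1,0],"delta_rot":[0,0,0]},
  {"fingers":-1,"translation":[0,-1,0],"delta_rot":[0,0,0]},
])

```text
t: 11.48
tcp_pos: [0.5922, 0.2596, 0.0901]
eef_rot: [3.137, 0.001, 2.692]
force: [3.8, 7.6, -1.6]
opening: 0.195
```

```bash
python3 st.py
python3 - <<'E'
from m import *
o=ctrl.get_obs()
np.save('o5.npy',np.r_[o['tcp_pos'],o['eef_rot']])
im=vision.camera('wrist'); cv2.imwrite('pics/w5.png',im)
a=im[100:300,150:400]; cv2.imwrite('pics/zw5.png',cv2.resize(a,None,fx=3,fy=3,interpolation=cv2.INTER_CUBIC))
im=vision.camera('scene'); cv2.imwrite('pics/s5.png',im); a=im[100:230,330:460]; cv2.imwrite('pics/zs5.png',cv2.resize(a,None,fx=4.5,fy=4.5,interpolation=cv2.INTER_CUBIC))
im=vision.camera('top'); cv2.imwrite('pics/t5.png',im)
E
```

```text
11.475 [0.59217108 0.25958904 0.09013161] [3.13714376e+00 1.02703161e-03 2.69171586e+00] [ 3.76646716  7.55213319 -1.61710499] [ 1.63254664 -0.89207904  0.0063987 ] 0.1948433640065779
u,n 3.9350318461748754 -31.68009756031035 F u,n -0.10475242711907073 8.438578967446265
```

View pics/zw5.png

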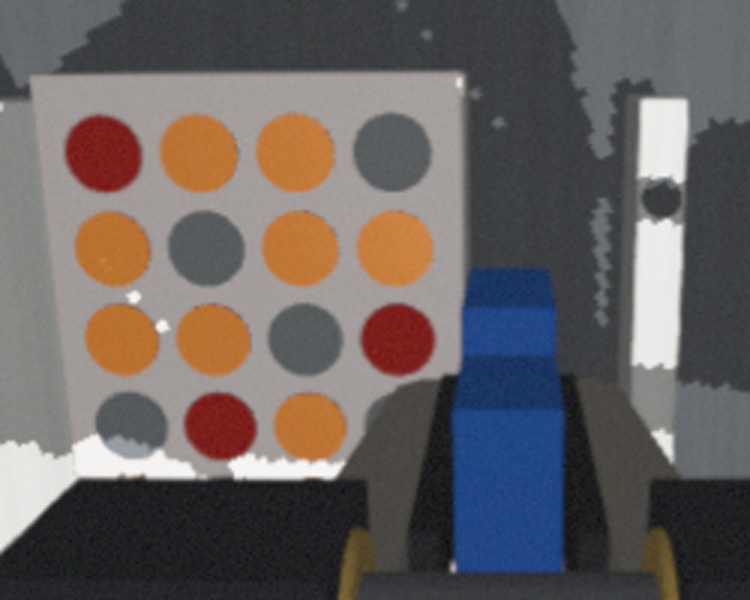

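View pics/zs5.png

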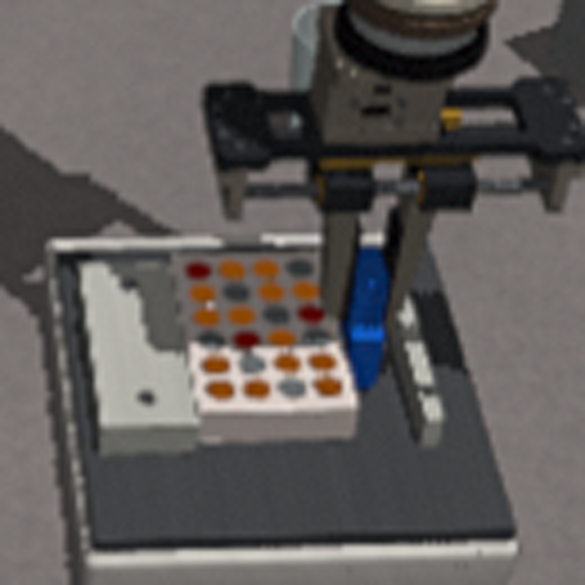

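View pics/t5.png

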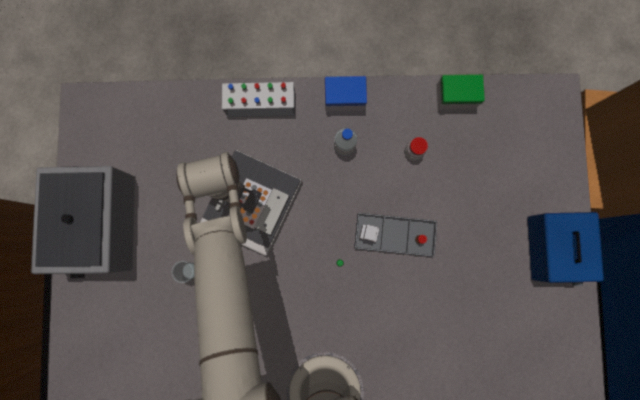

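Request:
move_arm([
  {"fingers":-1,"translation":[0,-0.5,0.3],"delta_rot":[0.003,0,0]},
  {"fingers":-1,"translation":[0,-1,0.5],"delta_rot":[0.006,0,0]},
  {"fingers":-1,"translation":[0,-1,0.5],"delta_rot":[0.006,0,0]},
  {"fingers":-1,"translation":[0,-1,0.5],"delta_rot":[0.006,0,0]},
])

```text
t: 12.12
tcp_pos: [0.5922, 0.2596, 0.09]
eef_rot: [3.141, 0.002, 2.692]
force: [5.3, 10.0, -1.8]
opening: 0.189
```

```bash
python3 st.py
```

```text
12.125 [0.59222934 0.25957395 0.08997008] [3.14093639e+00 1.58943943e-03 2.69167911e+00] [ 5.34666964  9.9592715  -1.76405304] [ 2.17640387 -1.04747952  0.02843585] 0.18855913549439363
u,n 3.876011259785386 -31.668330823053473 F u,n -0.47999742285130154 11.293486850245852
```

Request:
move_arm([
  {"fingers":-1,"translation":[0,-0.5,0.3],"delta_rot":[0.002,0,0]},
  {"fingers":-1,"translation":[0,-1,0.6],"delta_rot":[0.003,0.001,0]},
  {"fingers":-1,"translation":[0,-1,0.6],"delta_rot":[0.003,0.001,0]},
  {"fingers":-1,"translation":[0,-1,0.6],"delta_rot":[0.003,0.001,0]},
  {"fingers":-1,"translation":[0,-1,0.6],"delta_rot":[0.003,0.001,0]},
])

```text
t: 12.75
tcp_pos: [0.5922, 0.2595, 0.0898]
eef_rot: [-3.141, 0.001, 2.692]
force: [6.3, 12.0, -1.8]
opening: 0.195
```

```bash
python3 st.py
python3 - <<'E'
from m import *
o=ctrl.get_obs()
np.save('o6.npy',np.r_[o['tcp_pos'],o['eef_rot']])
im=vision.camera('wrist'); cv2.imwrite('pics/w6.png',im)
a=im[100:300,150:400]; cv2.imwrite('pics/zw6.png',cv2.resize(a,None,fx=3,fy=3,interpolation=cv2.INTER_CUBIC))
im=vision.camera('scene'); cv2.imwrite('pics/s6.png',im); a=im[150:220,340:440]; cv2.imwrite('pics/zs6.png',cv2.resize(a,None,fx=7.5,fy=7.5,interpolation=cv2.INTER_CUBIC))
# predicted foot corners in scene
cp=pose('scene'); T=Ro.from_euler('xyz',o['eef_rot'])
A=np.array([[-.025-.002,y,z] for y in(-.009,.009) for z in(.0345,-.0015)]); W=T.apply(A)+o['tcp_pos']; print(((proj(W,cp)+.5-[340,150])*7.5).round())
E
```

```text
12.75 [0.59222357 0.2595347  0.08980496] [-3.14131827e+00  1.03793517e-03  2.69162045e+00] [ 6.2658003  12.00813881 -1.80930891] [ 2.59837281 -1.18548656 -0.01114489] 0.19454103201560421
u,n 3.86413091779533 -31.70618877415277 F u,n -0.41595161386660706 13.538153429890114
[[497. 272.]
 [512. 191.]
 [551. 270.]
 [568. 190.]]
```

View pics/zs6.png

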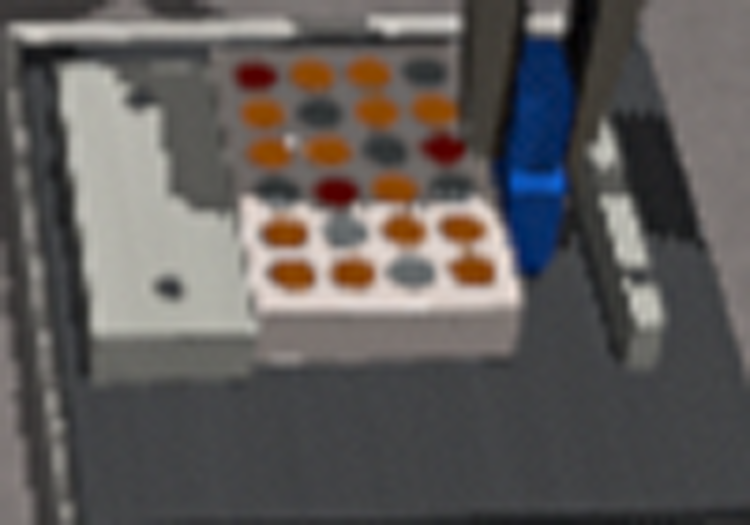

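View pics/zw6.png

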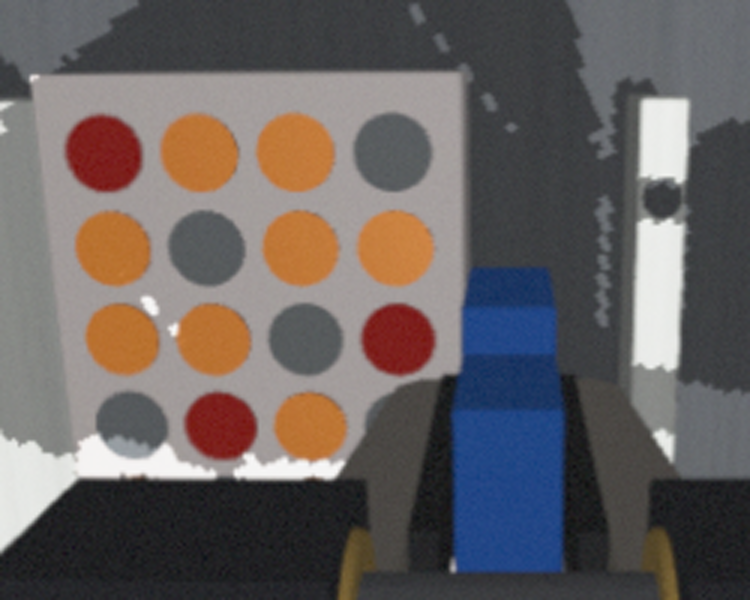

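The scene view shows the plate against the stop block along the whole edge (zoom columns 235–255) with no dark gap. The spacer is upright, with its foot near (530,272). One last angle check, then I'll hand in.

Run:
```python
from m import *
q=np.load('o6.npy'); w=pose('wrist',dict(tcp_pos=q[:3],eef_rot=q[3:]))
A=lambda l:np.array(l)/3+np.array([150,100])-0.5+0.5/3
c=np.array([.6095,.2864]);u=np.array([-.90035,.43516]);n=np.array([.43516,.90035])
for nm,l,z in(('plate R',[(465,73),(462,370)],.074),('plate L',[(33,78),(77,475)],.074),('rail',[(638,98),(632,375),(689,98),(676,430)],.072)):
    X=onz(A(l),z,w)[:,:2]-c; print(nm,np.round(X@u*1e3,1),np.round(X@n*1e3,1))
o=ctrl.get_obs(); F=np.array(o['force']);print(o['t'],F[:2]@n,o['opening'],o['tcp_pos'])
ctrl.sign_off()
```

```text
plate R [69.6  9.1] [-39.6 -40.8]
plate L [ 69.  -15.3] [-124.7 -125.2]
rail [64.8  7.3 64.9 -5.2] [-5.6 -4.9  4.5  5.1]
12.85 13.655495670185795 0.19608789171558086 [0.59220577 0.25954307 0.08979881]
the job is handed in; nothing more can be done
```

I handed the job in at 12.85 s with the blue spacer still gripped and pressing the plate against the stop block at about 13.6 N.

I picked the spacer from the middle compartment of the bin. I lowered it upright, broad side to the plate, into the 27 mm gap beside the thin rail, about 2–4 mm from the rail's middle. I then slid the plate about 8 mm until it met the stop.

What the last checks showed:
- **Plate flush:** the plate stopped moving while the force rose. Its near face is about 40 mm from the rail's centre line, which is what contact with the stop should give. The scene picture shows no gap along the contact edge.
- **Plate angle:** reading the plate's edges in the final wrist picture gave small slopes that disagree in size, about 1.2 mm over 60 mm on one edge and 0.5 mm over 84 mm on the other. This is about the accuracy of my pixel reading, so I took the plate as square.
- **Spacer foot:** I estimate it at 1–1.5 mm above the platform. That comes from the arm's height reading; I did not measure it directly.
- **Spacer upright:** the gripper is within about 0.001 rad of vertical.
- **Other objects:** in the top picture taken while pressing, the white spacer, vial, bottle, jar, beaker and cap looked to be where they started.

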